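Slide the specimen carrier under the low gauge bridge

ROBOT

A 6-joint arm with a two-finger parallel gripper is mounted at the origin on the work surface. World frame = base frame: x ahead of the robot, y to its left, z up, the work surface at z = 0. Lengths are in m, angles in rad, forces in N, time in s.
With the tool pointing down it reaches from about 0.425 to 0.95 m from the base axis. Payload 3.5 kg.
Tool frame: the origin (TCP) lies between the finger pads; the fingertips stand 19 mm ahead of it and the grasp point (between the pads) is the TCP (ctrl.nose_length is the distance from the TCP to the fingertips, in m); z points along the fingers, y is the line along which they close (so a half turn about z gives the same grasp; the last joint's range is limited). The gripper opens to 85 mm and grips with 20 to 120 N. Pads are 22 mm wide; open, the fingers measure 114 mm over their backs; the gripper's body (76 mm by 85 mm) begins 54 mm behind the grasp point. The pads swing forward as they close: fully open they stand 13 mm farther back than shut.
Start: joints at [-1.356, 0.286, 1.577, -0, 1.279, -0.15], TCP at [0.241, -0.631, 0.25] pointing down, gripper open.
Joint ranges: [-2.77, 2.77], [-0.9, 2.22], [0.21, 2.48], [-1.53, 4.67], [0.24, 2.81], [-2.84, 2.84]. Speed limits (rad/s): [2.79, 2.79, 3.14, 3.14, 3.14, 3.14].

INTERFACE

Orientations are given as a unit quaternion [x, y, z, w].
In Python, from plant import ctrl gives the robot as it stands.
- The arm moves only by the tool apply_moves, never from a script. Its argument "series" is a list of rows, each a list of 6 numbers: the shift along the world's x, y, z scaled (see below), then the turn, a rotation vector about the world's x, y, z scaled (see below). A call has 1 to 20 rows; each row is the pose to reach, as a shift and turn from the pose commanded when the call began; what a row does not reach only later rows make up. The controller multiplies each number of a shift by 0.8 m and each number of a turn by 45 degrees. A row lasts 1/8 s, in which the tool goes at most 62.5 mm and 10.7 degrees, less where a joint would pass 70% of its speed; a pose out of reach is approached as far as the arm can. A call with a number of a shift or a turn outside -1 to 1 is refused whole. A call with a gripper value outside its range is refused whole. "jaw" is the opening, from 0 (shut) to 1 (fully open), set as the call begins (left out, the last holds). The fingers move at their own pace and stop on an object; "squeeze" is the grip in N (left out, the last holds). Time passes only in rows, so rows that repeat a pose let the fingers close. It gives the time, the measured TCP pose, the force, the opening and the grip force at its end, in the units of the state.
- ctrl.get_state(): the state, without advancing time (a new reading comes with each control period).
- ctrl.read_camera(name): name is "scene" or "top" or "wrist"; returns the picture (420x560x3 uint8, red, green, blue); there is no depth.
- ctrl.get_calibration(name): a dict with "fx", "fy", "cx", "cy" (pixels), "xyz" and "orientation" of the camera in the world; the wrist camera has in their place "hand_eye" (4x4, takes a point from camera to tool coordinates, whose origin is the TCP and whose axes are the flange's). Camera axes: x right, y up, looking along -z (the intrinsics and any distortion apply to the point x, -y, -z); pixel columns grow to the right and rows downward; lengths in m; the calibration is good to about 2 mm. A picture is of the moment at which its call begins: read the wrist's pose just before it. get_calibration takes no time and is no camera call.
- ctrl.sign_off(): hands the job in; it is judged then, once.
Trained networks look in the newest picture that a camera, given by its name, has taken for a name from the list of things; names that differ only in an ending like _2 or _b are one class to them, and where a whole thing is asked for, a point or a joint stands for the part that bears it (a point fixed in the world has none). Each returns a list of dicts, best first, with "p" (0 to 1); they miss things now and then, are a little off and sometimes report something else, mostly with a low value. They report only what shows in the picture. A call takes as long as a camera call. They do not tell look-alikes from the thing itself.
- ctrl.boxes_of(thing, camera): "xy" ([column, row] as shares, 0 to 1, of the picture: columns of its width, rows of its height, amid what is visible of it).
- ctrl.silhouettes(thing, camera): "pixels" (420x560 bool, what is visible of it) and "xy" ([column, row] as shares, 0 to 1, of the picture: columns of its width, rows of its height, amid what is visible of it).
The state is a dict: "time": time; "qpos": joint angles; "dq": joint speeds; "joint_efforts": joint torques, N m; "eef_pos": TCP position; "tcp_rot": TCP orientation; "contact_force": force on the tool from outside, world axes, zero at the start; "wrist_torque": the same for the moment, N m; "opening": opening from 0.0 (shut) to 1.0 (fully open); "finger_force": force on a finger pad.
Only numpy, scipy, OpenCV 4.12 (cv2) and the standard library are available. Lean on these libraries where they do the work, as an engineer would, in place of code of your own. Each camera call takes 0.05 s, during which the arm holds its last target. There are 200 camera calls.

TASK

Push the flat specimen carrier along the bench and under the low white bridge of the gauge, specimen end first, until it lies squarely between the guides with its leading edge fully home against the end stop. Only push it with the fingers: do not grasp, lift or tip it, and let nothing touch the specimen that stands on it. Leave the jar, the brass stub and the steel gauge block where they stand, and finish with the hand clear.

Things in the scene. Friction and masses are not known exactly. Their poses are not given: they have to be found in the camera images.
- carrier: Loose flat dark steel plate, 140 mm long (its x), 90 mm wide (its y), 14 mm thick, about 0.5 kg, on the bench; smooth, friction about 0.25, it slides with 1 to 2 N. Origin: centre of its underside. +x points to its leading end, the end nearer the specimen. It starts outside the mouth, leading end towards it, up to 30 mm off to one side and turned by up to 0.3 rad.
- specimen: Polished bright steel disc, 26 mm diameter, fixed upright on the carrier's top face on its centre line, 25 mm from the carrier's centre towards the leading end; its top is 28 mm above the bench. Not to be touched. Origin: centre of its underside, 14.5 mm above the bench.
- bridge: The gauge, fixed. Origin: on the bench under its lens axis, midway between the legs; +x is the direction the carrier slides in. White beam 50 mm deep (x), 144 mm wide (y), underside 34 mm, top 50 mm above the bench; black lens barrel on it, 46 mm diameter, up to 76 mm high. With the carrier home, its origin is at x = -25 mm, y = 0 here and its trailing edge at x = -95 mm, still outside.
- mouth (a point): Middle of the gauge's mouth, on the bench, x = -75 mm in the bridge's frame. Two aluminium guides 12 mm high run from here: lips 8 mm thick, 134 mm apart at the mouth, narrow to 94 mm at x = -35 mm; from there straight to the stop, inner faces at y = +47 and -47 mm. The carrier slides on the bench between them.
- stop (a point): Middle of the near face of the end stop, an aluminium bar 12 mm high across the far end of the guides; x = +45 mm in the bridge's frame, 6 mm above the bench. The carrier's leading edge rests against it when home.
- jar: Bystander: amber glass jar with a white cap, 48 mm diameter, 62 mm high, loose. Origin: centre of its underside.
- stub: Bystander: plain brass cylinder, 32 mm diameter, 30 mm high, loose. Origin: centre of its underside.
- block: Bystander: steel gauge block 35 x 25 mm, 45 mm high, loose. Origin: centre of its underside.
Not all that is in view belongs to the job. Several things look just like the carrier: the one meant starts farthest to the robot's left. Of the things that look like the bridge, the larger one is meant.

How it is judged:
By the outcome, as a careful person would: the job done as asked, in the order asked, and still so for the second after the job is handed in, with the robot touching nothing.
It also fails if it takes over 54 s, if anything falls off the work surface, if the arm or the gripper's body presses on something with over 40 N, if the wrist force passes 120 N, or if a joint passes its speed limit or range.

## Working session

There is one attempt and no reset: what is moved stays moved. The work goes in short steps, Python scripts to look and compute and a tool call to move; the robot and the scene stay as the last step left them, time stands still between calls to the robot, and variables do not carry over. Pictures are saved under pics/ and viewed, at most 10 in all, crops included, and the job is handed in when it is done.

Besides the shell and the picture viewer there is one more tool, called after "Call:" by a JSON object that holds its "api" and its "payload", one argument or row to a line. apply_moves: Moves the arm, as the interface text tells. Shifts and turns lie within -1 to 1; 1 stands for 0.8 m of shift or 45 degrees of turn. Its arguments: {"type":"object","properties":{"series":{"type":"array"},"jaw":{"type":"number"},"squeeze":{"type":"number"}},"required":["series"]}

```bash
mkdir -p pics
cat > h.py <<'E'
import numpy as np, cv2
from scipy.spatial.transform import Rotation as R
from plant import ctrl
def cam(name):
    c=ctrl.get_calibration(name)
    if 'hand_eye' in c:
        s=ctrl.get_state(); T=np.eye(4); T[:3,:3]=R.from_quat(s['tcp_rot']).as_matrix(); T[:3,3]=s['eef_pos']
        M=T@np.array(c['hand_eye'])
    else:
        M=np.eye(4); M[:3,:3]=R.from_quat(c['orientation']).as_matrix(); M[:3,3]=c['xyz']
    return c,M
def ray(cm,u,v,z):
    c,M=cm; d=M[:3,:3]@np.array([(u-c['cx'])/c['fx'],-(v-c['cy'])/c['fy'],-1.])
    o=M[:3,3]; return (o+d*(z-o[2])/d[2])[:2]
def proj(cm,P):
    c,M=cm; p=(np.atleast_2d(P)-M[:3,3])@M[:3,:3]
    return np.c_[c['cx']+c['fx']*p[:,0]/-p[:,2], c['cy']+c['fy']*p[:,1]/p[:,2]]
def save(img,n): cv2.imwrite('pics/'+n,cv2.cvtColor(img,cv2.COLOR_RGB2BGR))
E
python3 - <<'E'
from h import *
for n in ['top','scene']:
    save(ctrl.read_camera(n),n+'0.png'); print(ctrl.get_calibration(n))
cm=cam('top')
for t in ['carrier','bridge','specimen','jar','stub','block']:
    for d in ctrl.boxes_of(t,'top'):
        u,v=d['xy'][0]*560,d['xy'][1]*420
        print(t,round(d['p'],2),round(u),round(v),ray(cm,u,v,.014).round(3))
print(ctrl.get_state())
E
```

```text
{'fx': 525.6292129973035, 'fy': 525.6292129973035, 'cx': 278.0908500772666, 'cy': 199.34427175462352, 'xyz': array([0.2832988 , 0.028003  , 1.44457493]), 'orientation': array([ 0.06194375, -0.06641266, -0.70104629,  0.70730929])}
{'fx': 438.570779107862, 'fy': 438.570779107862, 'cx': 276.3711367407271, 'cy': 206.6051031645824, 'xyz': array([0.93227415, 0.41228978, 0.87838433]), 'orientation': array([0.10724198, 0.26867696, 0.89926371, 0.32808021])}
carrier 0.95 293 132 [ 0.742 -0.022]
carrier 0.91 247 195 [0.558 0.106]
carrier 0.81 281 272 [0.347 0.01 ]
carrier 0.54 323 198 [ 0.552 -0.103]
bridge 0.74 374 249 [ 0.412 -0.243]
bridge 0.72 322 200 [ 0.547 -0.101]
specimen 0.64 257 193 [0.563 0.079]
specimen 0.45 272 275 [0.338 0.035]
specimen 0.17 324 200 [ 0.545 -0.108]
jar 0.52 387 160 [ 0.662 -0.286]
stub 0.48 143 176 [0.608 0.398]
block 0.5 424 200 [ 0.548 -0.386]
{'time': 0.4, 'qpos': array([-1.35594973e+00,  2.86420661e-01,  1.57687545e+00, -6.23639990e-06,
        1.27860348e+00, -1.50035450e-01]), 'dq': array([ 0.00114314, -0.00105901, -0.00196063, -0.00137023, -0.00046763,
        0.0008137 ]), 'joint_efforts': array([-4.54895790e-04, -4.05295193e+01, -2.92352611e+01, -1.66996897e-04,
        2.05908960e-03, -1.49206524e-06]), 'eef_pos': array([ 0.24085192, -0.63047579,  0.2501492 ]), 'tcp_rot': array([ 9.83403572e-01,  1.81431505e-01, -7.95677861e-06, -1.53293839e-04]), 'contact_force': array([0.05769144, 1.01968416, 0.52327447]), 'wrist_torque': array([-0.01487665, -0.00731293, -0.03829709]), 'finger_force': 0.0, 'opening': 0.9997021245056084}
```

View pics/top0.png

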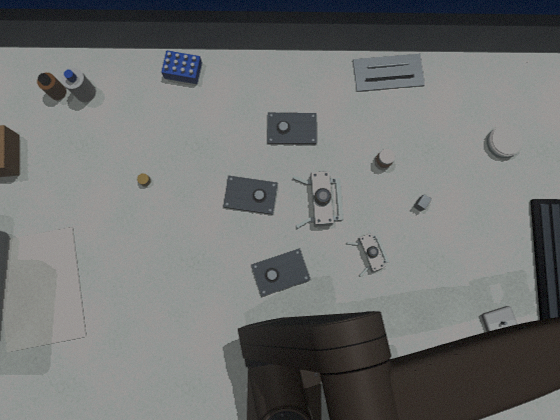

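View pics/scene0.png

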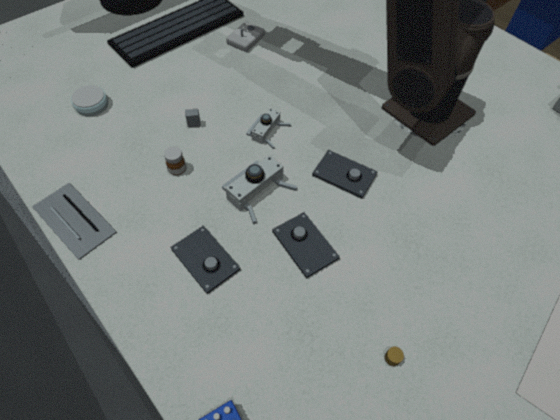

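Two cameras agree. The target carrier is at top pixel (250,195), with its specimen end towards the bridge. The larger bridge is at (321,198), with its mouth facing the carrier (towards +y). I'll move the wrist camera above them for a close look.

Call:
{"api": "apply_moves", "payload": {
  "series": [
    [0.2,0.3,0.16,0,0,0.5],
    [0.388,0.85,0.16,0,0,1],
    [0.388,0.85,0.16,0,0,1],
    [0.388,0.85,0.16,0,0,1],
    [0.388,0.85,0.16,0,0,1],
    [0.388,0.85,0.16,0,0,1],
    [0.388,0.85,0.16,0,0,1],
    [0.388,0.85,0.16,0,0,1],
    [0.388,0.85,0.16,0,0,1],
    [0.388,0.85,0.16,0,0,1],
    [0.388,0.85,0.16,0,0,1],
    [0.388,0.85,0.16,0,0,1],
    [0.388,0.85,0.16,0,0,1],
    [0.388,0.85,0.16,0,0,1],
    [0.388,0.85,0.16,0,0,1],
    [0.388,0.85,0.16,0,0,1],
    [0.388,0.85,0.16,0,0,1]
  ],
  "jaw": 0.5
}}

```text
time: 2.52
eef_pos: [0.551, 0.0484, 0.3783]
tcp_rot: [0.84, 0.543, -0.0, 0.0]
contact_force: [0.8, -0.0, -0.3]
opening: 0.5
finger_force: 0.0
```

Run:
```python
from h import *
cm=cam('wrist'); save(ctrl.read_camera('wrist'),'w1.png'); print(cm, ctrl.get_calibration('wrist')['hand_eye'])
s=ctrl.get_state(); print(s['time'],s['eef_pos'],s['tcp_rot'],s['opening'],s['qpos'].round(2))
print('nose',ctrl.nose_length)
for t in ['carrier','bridge']:
  for d in ctrl.silhouettes(t,'wrist'):
    m=d['pixels'].astype(np.uint8); ys,xs=np.nonzero(m)
    r=cv2.minAreaRect(np.c_[xs,ys].astype(np.float32)); b=cv2.boxPoints(r)
    print(t,d['p'],m.sum(),[ray(cm,u,v,.014).round(4) for u,v in b])
```

```text
({'fx': 349.9769624954304, 'fy': 349.9769624954304, 'cx': 283.0772006207526, 'cy': 207.31472067325168, 'hand_eye': array([[-1.59940411e-03,  9.62065919e-01,  2.72812407e-01,
         6.84312829e-02],
       [ 9.99998714e-01,  1.50739883e-03,  5.46841021e-04,
         7.10108691e-04],
       [ 1.14860007e-04,  2.72812931e-01, -9.62067093e-01,
        -1.25213553e-01],
       [ 0.00000000e+00,  0.00000000e+00,  0.00000000e+00,
         1.00000000e+00]])}, array([[ 9.11458446e-01,  3.95729424e-01,  1.12435426e-01,
         5.79755708e-01],
       [-4.11392111e-01,  8.76877419e-01,  2.48681571e-01,
         1.10542780e-01],
       [-1.81471280e-04, -2.72917965e-01,  9.62037292e-01,
         5.03489240e-01],
       [ 0.00000000e+00,  0.00000000e+00,  0.00000000e+00,
         1.00000000e+00]])) [[-1.59940000e-03  9.62065904e-01  2.72812461e-01  6.84311469e-02]
 [ 9.99998714e-01  1.50740273e-03  5.46812164e-04  7.09988802e-04]
 [ 1.14831091e-04  2.72812985e-01 -9.62067078e-01 -1.25213548e-01]
 [ 0.00000000e+00  0.00000000e+00  0.00000000e+00  1.00000000e+00]]
2.575 [0.55110226 0.04861938 0.37832821] [ 8.39515710e-01  5.43335414e-01 -3.74186842e-06  2.88431547e-05] 0.5000274928845524 [-0.1  -0.05  1.72 -0.    1.48  0.33]
nose 0.019
carrier 0.95 5563 [array([0.2815, 0.0614]), array([0.3712, 0.0949]), array([ 0.4188, -0.0382]), array([ 0.3257, -0.0789])]
carrier 0.84 7082 [array([0.526 , 0.1719]), array([0.6157, 0.1588]), array([0.602 , 0.0186]), array([0.5048, 0.0305])]
carrier 0.74 7006 [array([0.7077, 0.0595]), array([0.8015, 0.0507]), array([ 0.8076, -0.0961]), array([ 0.7066, -0.0893])]
bridge 0.93 4366 [array([ 0.4652, -0.0326]), array([ 0.6148, -0.0209]), array([ 0.6261, -0.1501]), array([ 0.4673, -0.168 ])]
bridge 0.63 1657 [array([ 0.3414, -0.2014]), array([ 0.4403, -0.1619]), array([ 0.4633, -0.2499]), array([ 0.3617, -0.2943])]
```

View pics/w1.png

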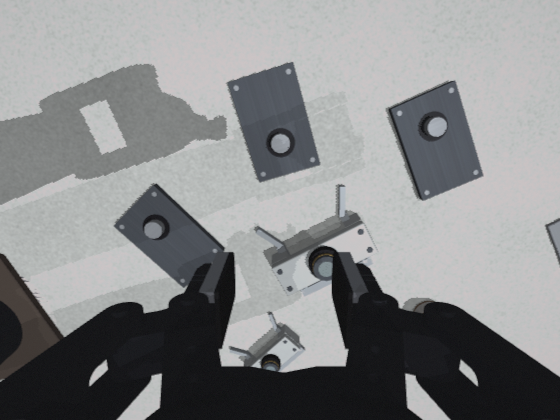

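The wrist view shows the target carrier at centre (273,122), roughly in line with the larger bridge. The bridge's lips are at (340,186) and (258,229), and the fingers partly hide its beam. I'll shift and rotate to see the bridge cleanly.

Call:
{"api": "apply_moves", "payload": {
  "series": [
    [0.0,-0.08,-0.06,0,0,0.25],
    [0.0,-0.15,-0.12,0,0,0.53],
    [0.0,-0.15,-0.12,0,0,0.53],
    [0.0,-0.15,-0.12,0,0,0.53],
    [0.0,-0.15,-0.12,0,0,0.53]
  ]
}}

```text
time: 3.3
eef_pos: [0.5517, -0.0702, 0.2834]
tcp_rot: [0.709, 0.705, 0.001, 0.001]
contact_force: [0.1, 0.0, 0.5]
opening: 0.499
finger_force: 0.0
```

Run:
```python
from h import *
cm=cam('wrist'); im=ctrl.read_camera('wrist'); save(im,'w2.png'); 
s=ctrl.get_state(); np.savez('w2.npz',M=cm[1],im=im); print(s['time'],s['eef_pos'],s['tcp_rot'])
for t in ['carrier','bridge']:
  for i,d in enumerate(ctrl.silhouettes(t,'wrist')):
    m=d['pixels'].astype(np.uint8); ys,xs=np.nonzero(m)
    b=cv2.boxPoints(cv2.minAreaRect(np.c_[xs,ys].astype(np.float32)))
    print(t,d['p'],m.sum(),b.round(),[ray(cm,u,v,.014).round(4) for u,v in b])
save(cv2.resize(im[60:260,150:410],None,fx=3,fy=3,interpolation=cv2.INTER_CUBIC),'w2c.png')
```

```text
3.35 [ 0.55188407 -0.06997429  0.2838761 ] [0.70851134 0.70569836 0.00071285 0.00099447]
carrier 0.87 12022 [[ 22.  46.]
 [103.  10.]
 [162. 144.]
 [ 81. 179.]] [array([0.2833, 0.0618]), array([0.3715, 0.0942]), array([ 0.4174, -0.0394]), array([ 0.3211, -0.079 ])]
carrier 0.79 11343 [[417. 186.]
 [431.  46.]
 [520.  55.]
 [506. 195.]] [array([ 0.7061, -0.0889]), array([0.7064, 0.0588]), array([0.8009, 0.0495]), array([ 0.8112, -0.1005])]
carrier 0.63 7071 [[240.  79.]
 [248.  -8.]
 [337.   0.]
 [330.  87.]] [array([0.5074, 0.0275]), array([0.5181, 0.1094]), array([0.6076, 0.102 ]), array([0.6026, 0.0191])]
bridge 0.84 1151 [[115. 277.]
 [185. 250.]
 [202. 295.]
 [131. 321.]] [array([ 0.3426, -0.2018]), array([ 0.4331, -0.1676]), array([ 0.4489, -0.2282]), array([ 0.3551, -0.2652])]
bridge 0.62 8842 [[206. 137.]
 [342. 126.]
 [350. 237.]
 [214. 247.]] [array([ 0.467 , -0.0319]), array([ 0.6175, -0.0218]), array([ 0.6326, -0.1516]), array([ 0.4682, -0.1637])]
```

View pics/w2c.png

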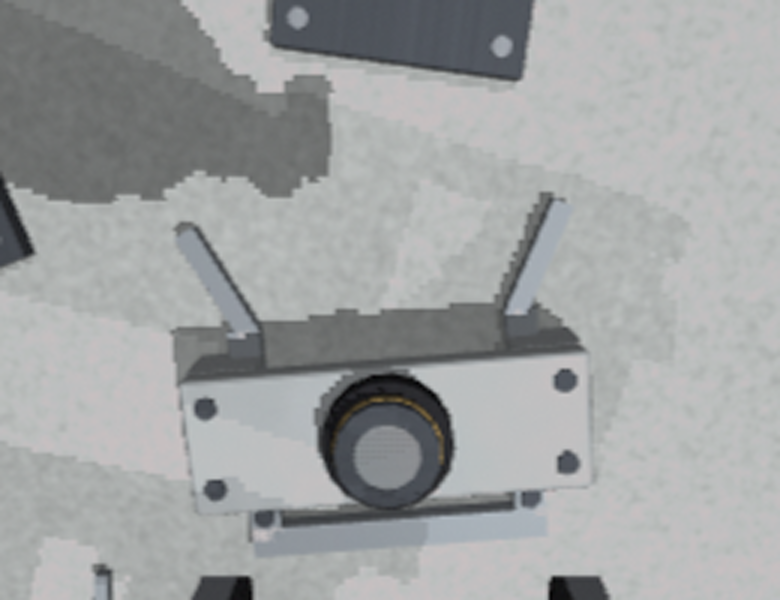

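The crop shows the beam top corners at (181,381), (586,349), (592,483) and (197,515), and the lip tips at (187,228) and (556,198). The barrel top is at (388,457) and the carrier's leading corners at (270,43) and (521,74). I'll fit the poses from these.

```bash
cat > fit.py <<'E'
from h import *
from scipy.optimize import least_squares
def fit(obs,x0):  # obs: list of (cm, px(n,2), model(n,3))
    def f(p):
        r=[]
        for cm,px,m in obs:
            W=np.c_[(R.from_euler('z',p[2]).apply(m))[:,:2]+p[:2],m[:,2]]
            r.append((proj(cm,W)-px).ravel())
        return np.concatenate(r)
    s=least_squares(f,x0); return s.x,s.fun
E
python3 - <<'E'
from fit import *
d=np.load('w2.npz'); cm=(ctrl.get_calibration('wrist'),d['M'])
c=np.array([[181,381],[586,349],[592,483],[197,515],[388,457],[187,228],[556,198]])/3+[150,60]-.33
m=np.array([[-25,-72,50],[-25,72,50],[25,72,50],[25,-72,50],[0,0,76],[-75,-69,12],[-75,69,12]])/1000
b,r=fit([(cm,c,m)],[.55,-.1,-1.57]); print('bridge',b.round(4),r.round(1).reshape(-1,2).tolist())
# carrier from two wrist views + top silhouette
M1=np.array([[.911458,.395729,.112435,.579756],[-.411392,.876877,.248682,.110543],[-.00018,-.272918,.962037,.503489],[0,0,0,1]])
c2=np.array([[270,43],[521,74]])/3+[150,60]-.33
c1=np.array([[228,82],[292,63],[319,163],[261,181]]) # trailing L,R, leading R,L
k=np.array([[-70,-45,14],[-70,45,14],[70,45,14],[70,-45,14]])/1000
p,r=fit([((cm[0],M1),c1,k),(cm,c2,k[[3,2]])],[.56,.1,-1.6]); print('carrier',p.round(4),r.round(1).reshape(-1,2).tolist())
A=R.from_euler('z',-b[2]); print('in bridge', A.apply([*(p[:2]-b[:2]),0])[:2].round(4), 'ang',p[2]-b[2])
E
```

```text
bridge [ 0.5478 -0.1006 -1.4947] [[-1.5, 0.4], [1.0, -0.2], [0.6, 0.8], [-0.4, 0.5], [-0.2, -0.6], [-0.2, -0.0], [0.8, -0.5]]
carrier [ 0.561   0.0961 -1.7036] [[-1.2, -0.2], [0.3, -2.2], [1.2, 0.6], [-1.8, 0.6], [0.1, 0.3], [0.5, 1.3]]
in bridge [-0.1951  0.0282] ang -0.20896316534019888
```

Call:
{"api": "apply_moves", "payload": {
  "series": [
    [0.06,0.112,-0.05,0,0,-0.24],
    [0.123,0.224,-0.1,0,0,-0.48],
    [0.123,0.224,-0.15,0,0,-0.72],
    [0.123,0.224,-0.2,0,0,-0.95],
    [0.123,0.224,-0.2025,0,0,-1],
    [0.123,0.224,-0.2025,0,0,-1],
    [0.123,0.224,-0.2025,0,0,-1]
  ]
}}

```text
time: 4.32
eef_pos: [0.6506, 0.1088, 0.1225]
tcp_rot: [0.924, 0.381, 0.001, 0.001]
contact_force: [0.4, -0.5, 0.6]
opening: 0.503
finger_force: 0.0
```

Call:
{"api": "apply_moves", "payload": {
  "series": [
    [0,0,-0.02,0,0,-0.24],
    [0,0,-0.04,0,0,-0.48],
    [0,0,-0.06,0,0,-0.72],
    [0,0,-0.09,0,0,-0.898],
    [0,0,-0.106,0,0,-0.898],
    [0,0,-0.106,0,0,-0.898],
    [0,0,-0.106,0,0,-0.898]
  ]
}}

```text
time: 5.2
eef_pos: [0.6507, 0.1085, 0.0372]
tcp_rot: [0.999, 0.038, 0.001, 0.0]
contact_force: [0.8, -0.1, 0.2]
opening: 0.496
finger_force: 0.0
```

Call:
{"api": "apply_moves", "payload": {
  "series": [
    [0,0,-0.005,0,0,0],
    [0,0,-0.01,0,0,0],
    [0,0,-0.0138,0,0,0],
    [0,0,-0.0138,0,0,0]
  ]
}}

```text
time: 5.7
eef_pos: [0.6493, 0.1087, 0.0239]
tcp_rot: [0.999, 0.038, -0.001, -0.0]
contact_force: [-0.6, -0.9, 0.7]
opening: 0.501
finger_force: 0.0
```

Run:
```python
from h import *
save(ctrl.read_camera('scene')[180:300,240:400].repeat(4,0).repeat(4,1),'s1.png'); s=ctrl.get_state(); print(s['time'],s['eef_pos'],s['tcp_rot'],s['contact_force'],s['qpos'])
```

```text
5.75 [0.6494605  0.10868459 0.0241866 ] [ 9.99280966e-01  3.79141646e-02 -2.56395918e-04 -2.77041150e-05] [-0.2858754  -0.49276808 -0.01512983] [1.19596358e-02 5.08755742e-01 1.73444434e+00 5.37625890e-05
 8.98906629e-01 1.50687598e+00]
```

View pics/s1.png

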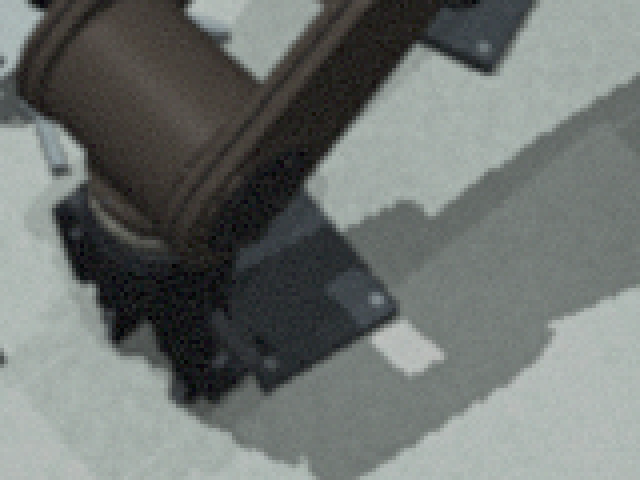

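Call:
{"api": "apply_moves", "payload": {
  "series": [
    [0,0,-0.0038,0,0,0],
    [-0.0075,-0.0006,-0.0038,0,0,0],
    [-0.0175,-0.0013,-0.0038,0,0,0],
    [-0.0275,-0.0021,-0.0038,0,0,0],
    [-0.0365,-0.0028,-0.0038,0,0,0],
    [-0.0455,-0.0035,-0.0038,0,0,0],
    [-0.0535,-0.004,-0.0038,0,0,0],
    [-0.0615,-0.0047,-0.0038,0,0,0],
    [-0.0685,-0.0052,-0.0038,0,0,0],
    [-0.0735,-0.0056,-0.0038,0,0,0],
    [-0.0775,-0.0059,-0.0038,0,0,0],
    [-0.0775,-0.0059,-0.0038,0,0,0]
  ]
}}

```text
time: 7.25
eef_pos: [0.5872, 0.1038, 0.0213]
tcp_rot: [0.999, 0.038, -0.001, 0.0]
contact_force: [1.3, 1.1, 0.9]
opening: 0.5
finger_force: 0.3
```

Call:
{"api": "apply_moves", "payload": {
  "series": [
    [0.02,0.0015,0,0,0,0],
    [0.04,0.003,0,0,0,0],
    [0.06,0.0045,0.06,0,0,0],
    [0.06,0.0045,0.125,0,0,0.15],
    [0.03,0.05,0.2,0,0,0.4],
    [-0.05,0.05,0.25,0,0,0.64],
    [-0.1,0.05,0.25,0,0,0.88],
    [-0.1,0.05,0.25,0,0,1],
    [-0.1,0.05,0.25,0,0,1]
  ]
}}

```text
time: 8.38
eef_pos: [0.5067, 0.144, 0.2214]
tcp_rot: [0.909, 0.417, -0.001, -0.0]
contact_force: [-0.2, 0.1, -0.6]
opening: 0.495
finger_force: 0.0
```

Call:
{"api": "apply_moves", "payload": {
  "series": [
    [0,-0.05,0,0,0,0.24],
    [0,-0.1,0,0,0,0.48],
    [0,-0.14,0,0,0,0.72],
    [0,-0.14,0,0,0,0.96],
    [0,-0.14,0,0,0,1],
    [0,-0.14,0,0,0,1],
    [0,-0.14,0,0,0,1]
  ]
}}

```text
time: 9.25
eef_pos: [0.5077, 0.0322, 0.2213]
tcp_rot: [0.68, 0.733, -0.0, -0.0]
contact_force: [-0.2, 0.5, -0.3]
opening: 0.504
finger_force: 0.0
```

Run:
```python
from h import *
cm=cam('wrist'); im=ctrl.read_camera('wrist'); np.savez('w3.npz',M=cm[1],im=im)
s=ctrl.get_state(); print(s['time'],s['eef_pos'],s['tcp_rot'])
save(cv2.resize(im[0:300,80:480],None,fx=2,fy=2,interpolation=cv2.INTER_CUBIC),'w3.png')
```

```text
9.3 [0.50765792 0.03225764 0.22133501] [ 6.80103309e-01  7.33116262e-01 -1.12496086e-04 -1.51563141e-04]
```

View pics/w3.png

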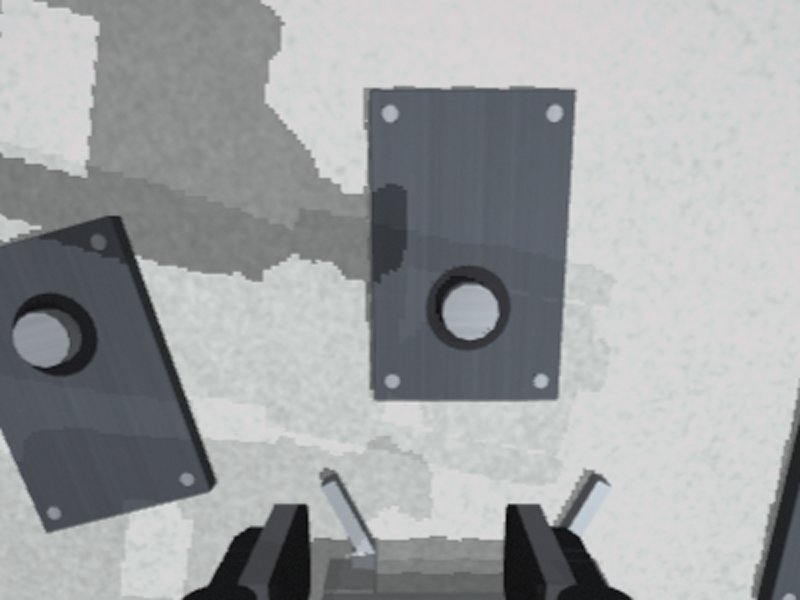

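The carrier now looks square to the mouth. Its top corners in the crop are at (370,89), (575,90), (557,400) and (374,400), and the lip tips are at (328,476) and (599,479). I'll check these numerically.

Run:
```python
from fit import *
d=np.load('w3.npz'); cm=(ctrl.get_calibration('wrist'),d['M'])
c=np.array([[370,89],[575,90],[557,400],[374,400]])/2+[80,0]-.25
k=np.array([[-70,-45,14],[-70,45,14],[70,45,14],[70,-45,14]])/1000
p,r=fit([(cm,c,k)],[.56,.1,-1.5]); print(p.round(4),r.round(1).tolist())
b=np.array([.5478,-.1006,-1.4947]);A=R.from_euler('z',-b[2]); print('in bridge', A.apply([*(p[:2]-b[:2]),0])[:2].round(4),p[2]-b[2])
for u in ([328,476],[599,479]):
    q=ray(cm,u[0]/2+80,u[1]/2,.012); print('lip',q.round(4),A.apply([*(q-b[:2]),0])[:2].round(4))
```

```text
[ 0.5327  0.0858 -1.498 ] [-0.2, 0.2, 0.4, -0.3, 0.0, 0.1, -0.2, 0.0]
in bridge [-0.187  -0.0009] -0.0032945951456748723
lip [ 0.4723 -0.0296] [-0.0765 -0.0699]
lip [ 0.6102 -0.0211] [-0.0745  0.0683]
```

Call:
{"api": "apply_moves", "payload": {
  "series": [
    [0.0226,0.07,0,0,0,0],
    [0.0226,0.14,0,0,0,0],
    [0.0226,0.194,-0.05,0,0,0],
    [0.0226,0.194,-0.12,0,0,0],
    [0.0226,0.194,-0.19,0,0,0],
    [0.0226,0.194,-0.23,0,0,0],
    [0.0226,0.194,-0.25,0,0,0],
    [0.0226,0.194,-0.25,0,0,0],
    [0.0226,0.194,-0.25,0,0,0]
  ]
}}

```text
time: 10.42
eef_pos: [0.5272, 0.1874, 0.0233]
tcp_rot: [0.68, 0.733, 0.001, 0.001]
contact_force: [0.0, -0.1, -0.7]
opening: 0.5
finger_force: 0.0
```

Call:
{"api": "apply_moves", "payload": {
  "series": [
    [0.0008,-0.01,0,0,0,0],
    [0.0015,-0.02,0,0,0,0],
    [0.0023,-0.03,0,0,0,0],
    [0.003,-0.04,0,0,0,0],
    [0.0038,-0.05,0,0,0,0],
    [0.0046,-0.06,0,0,0,0],
    [0.0053,-0.07,0,0,0,0],
    [0.0061,-0.08,0,0,0,0],
    [0.0069,-0.09,0,0,0,0],
    [0.0076,-0.1,0,0,0,0],
    [0.0084,-0.11,0,0,0,0],
    [0.0091,-0.12,0,0,0,0],
    [0.0099,-0.13,0,0,0,0],
    [0.0107,-0.14,0,0,0,0],
    [0.0114,-0.15,0,0,0,0],
    [0.0122,-0.16,0,0,0,0],
    [0.0129,-0.17,0,0,0,0],
    [0.0137,-0.18,0,0,0,0],
    [0.0142,-0.187,0,0,0,0],
    [0.0142,-0.187,0,0,0,0]
  ]
}}

```text
time: 12.92
eef_pos: [0.5371, 0.0368, 0.0214]
tcp_rot: [0.68, 0.733, -0.0, 0.0]
contact_force: [-0.3, -0.0, 0.1]
opening: 0.501
finger_force: 0.0
```

Run:
```python
from h import *
im=ctrl.read_camera('scene')
s=ctrl.get_state(); print(s['time'],s['eef_pos'],s['contact_force'])
save(cv2.resize(im[120:280,180:400],None,fx=3,fy=3,interpolation=cv2.INTER_CUBIC),'s2.png')
```

```text
12.975 [0.53707234 0.03699397 0.02133989] [ 0.01733657 -0.56885694 -0.09910588]
```

View pics/s2.png

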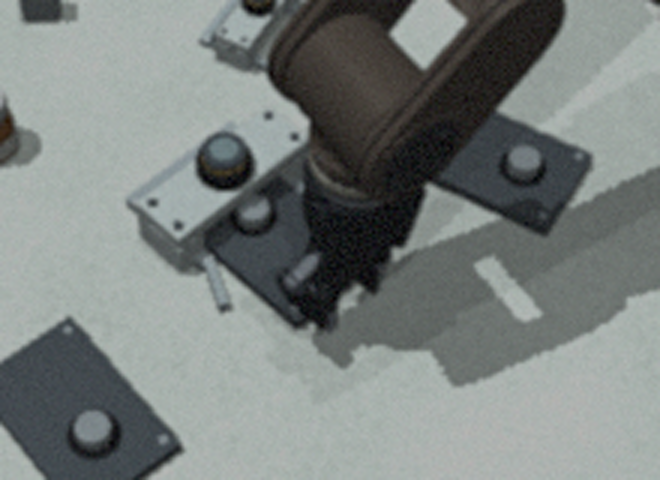

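The carrier has entered between the lips with its specimen just short of the beam (crop 255,212), and the hand is behind it. I'll finish the push slowly.

Call:
{"api": "apply_moves", "payload": {
  "series": [
    [0.0006,-0.008,0,0,0,0],
    [0.0012,-0.016,0,0,0,0],
    [0.0018,-0.023,0,0,0,0],
    [0.0023,-0.029,0,0,0,0],
    [0.0026,-0.033,0,0,0,0],
    [0.0028,-0.036,0,0,0,0],
    [0.0029,-0.038,0,0,0,0],
    [0.0029,-0.038,0,0,0,0]
  ]
}}

```text
time: 13.98
eef_pos: [0.5395, 0.0069, 0.0215]
tcp_rot: [0.68, 0.733, -0.0, 0.0]
contact_force: [-0.2, 0.2, 0.3]
opening: 0.502
finger_force: 0.2
```

Call:
{"api": "apply_moves", "payload": {
  "series": [
    [0.0001,-0.0012,0,0,0,0],
    [0.0002,-0.0025,0,0,0,0],
    [0.0002,-0.0025,0,0,0,0]
  ]
}}

```text
time: 14.35
eef_pos: [0.5396, 0.0061, 0.0216]
tcp_rot: [0.68, 0.733, 0.001, -0.001]
contact_force: [0.7, 5.6, 1.2]
opening: 0.5
finger_force: 2.6
```

Call:
{"api": "apply_moves", "payload": {
  "series": [
    [0.0001,-0.0012,0,0,0,0],
    [0.0002,-0.0025,0,0,0,0],
    [0.0002,-0.0025,0,0,0,0]
  ]
}}

```text
time: 14.72
eef_pos: [0.5397, 0.0059, 0.0216]
tcp_rot: [0.68, 0.733, 0.002, -0.002]
contact_force: [1.0, 11.4, 1.5]
opening: 0.501
finger_force: 6.0
```

Home: the force rises and the hand no longer advances. Next I'll back off, lift and check.

Call:
{"api": "apply_moves", "payload": {
  "series": [
    [-0.0005,0.006,0,0,0,0],
    [-0.003,0.04,0,0,0,0],
    [-0.006,0.08,0,0,0,0],
    [-0.006,0.08,0.08,0,0,0],
    [-0.006,0.08,0.16,0,0,0],
    [-0.006,0.03,0.25,0,0,0],
    [-0.006,-0.03,0.27,0,0,0],
    [-0.006,-0.03,0.27,0,0,0],
    [-0.006,-0.03,0.27,0,0,0]
  ]
}}

```text
time: 15.85
eef_pos: [0.5346, -0.0213, 0.2371]
tcp_rot: [0.68, 0.733, -0.0, -0.0]
contact_force: [-0.0, 0.3, -0.5]
opening: 0.498
finger_force: 0.0
```

Run:
```python
from h import *
cm=cam('wrist'); im=ctrl.read_camera('wrist'); np.savez('w4.npz',M=cm[1],im=im)
s=ctrl.get_state(); print(s['time'],s['eef_pos'],s['contact_force'])
save(cv2.resize(im[60:340,140:440],None,fx=2.6,fy=2.1,interpolation=cv2.INTER_CUBIC),'w4.png')
```

```text
15.9 [ 0.53415782 -0.0205453   0.23603056] [-0.06687195  0.09850708  0.34708211]
```

View pics/w4.png

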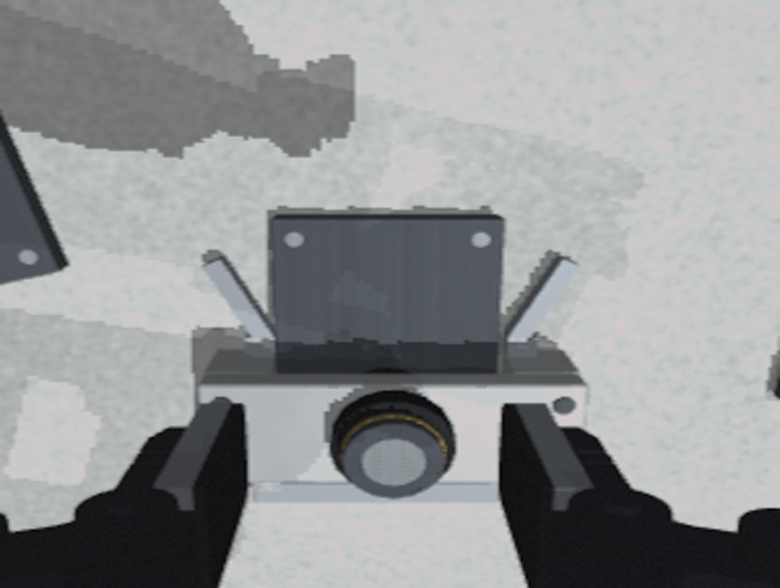

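The carrier lies square between the guides. Its trailing corners are at (273,219) and (503,219), and the lip tips are at (212,257) and (567,260). I'll check the depth relative to the lips.

Run:
```python
from h import *
d=np.load('w4.npz'); cm=(ctrl.get_calibration('wrist'),d['M']); b=np.array([.5478,-.1006,-1.4947]);A=R.from_euler('z',-b[2])
for n,u,z in [('trL',(273,219),.014),('trR',(503,219),.014),('lipL',(212,257),.012),('lipR',(567,260),.012),('beamL',(200,385),.05),('beamR',(587,385),.05)]:
    q=ray(cm,u[0]/2.6+140,u[1]/2.1+60,z); print(n,A.apply([*(q-b[:2]),0])[:2].round(4))
```

```text
trL [-0.0943 -0.0451]
trR [-0.094   0.0433]
lipL [-0.0755 -0.0698]
lipR [-0.0736  0.0695]
beamL [-0.0241 -0.0704]
beamR [-0.0237  0.0718]
```

The trailing edge is at about -95 mm and square, so the carrier is home and the hand is clear.

```bash
python3 -c "
from plant import ctrl
print(ctrl.sign_off())"
```

```text
the job is handed in; nothing more can be done
None
```

The carrier is home: pushed specimen end first under the larger bridge, square between the guides and against the end stop. The hand is clear, the specimen and bystanders were not touched as far as I could see, and the job was handed in at about 16 s.

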